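# Swing out, re-lock and hold out the label reader boom

### The job

At the receiving bench, flip the stand's arrest lever away from the robot so that the sprung boom swings fully out by itself, then flip the lever fully back so that the boom is arrested again. Pinch the grip block near the boom's end so that the push button in its side is squeezed in, and pull the telescope straight out, past its first stop to its second and last, which brings the reader over the parcel's label. Finish while still holding it out there (it springs back if let go), and leave the tape roll, white box and tin where they are.

Things in the scene. Friction and masses are not known exactly. Their poses are not given: they have to be found in the camera images.
- stand: Fixed grey stand (base plate 150 x 200 x 12 mm, 170 mm high) that carries lever and boom. Origin: on the bench, under the boom's upright pivot. +x points away from the robot (give or take its yaw), +y is where the boom points once swung out, z up. The lever's column stands on the -y side of the pivot.
- lever (a joint): Arrest lever, rad: 0 arrested, leaning 0.55 from upright to the stand's -x (the robot); 1.1 released, leaning as far to +x. Its level axis runs along the stand's y through x 0, y -60, z 158 mm. About 2 N at the knob moves it; it stays where left. Lifts a bolt that frees the boom above 0.75. Counts as arrested when fully home. Cannot be shut with the boom midway.
- lever_knob (a point): Centre of the black ball knob (20 mm diameter) at the lever's end, 58 mm from the lever's axis, on a 9 mm stem; 207 mm above the bench when arrested or released, 216 mm midway. Shut fingers can push it: from the robot's side to release, from the far side to arrest.
- boom (a joint): Boom angle about the upright pivot, rad: 0 parked, pointing to the stand's +x+y side; 0.7 swung out, along the stand's +y. A spring and damper swing it out in about 2 s when released; nothing need push it. Arrested, it has a play of about 0.03 rad.
- grip (a point): Centre of the grey grip block near the boom's end, 130 mm above the bench, 239 mm from the pivot when home: 44 mm long (x), 28 wide (y), 40 high. x axis: outward along the boom, the pull direction; y level across it. Push button on its -y side, away from the robot when swung out. Pinch across y: 37 mm over block and free button, 30 with it in. 25 mm free on the inward side.
- button_face (a point): Middle of the outer face of the black push button (26 x 26 mm), 23 mm to the -y side of the grip's centre when free.
- button (a joint): How far the button is pressed, m: 0 free, 0.007 fully in (about 8 N; it springs back). Above about 0.005 the telescope is unlocked.
- nose (a joint): Telescope extension, m: 0 home (locked), 0.055 first stop (locks again if the button is not held in), 0.110 second stop, the end of travel, where there is no catch. A return spring pulls it home with 3 to 5 N plus about 1 N of friction.
- reader (a point): Underside of the black reader, centre of its glass window, 51 mm outward from the grip's centre. The reader is 52 mm long, 46 mm wide, its top 10 mm lower than the grip block's; it adjoins the block.
- label (a point): Centre of the white label on top of the parcel, a fixed heavy cardboard carton 160 x 130 x 70 mm; this point is 70 mm above the bench.
- tape_roll: Roll of tan packing tape lying flat, 96 mm diameter, 48 mm high; origin under its centre. To be left alone.
- white_box: Small white box 100 x 70 x 45 mm; origin under its centre. To be left alone.
- clip_tin: Round metal tin, 60 mm diameter, 55 mm high; origin under its centre. To be left alone.
Things that resemble listed ones, but are neither listed nor needed, are in the scene too. What is meant by the part that bears label is not black or red, and is the larger of those in its own colour.

How it is judged:
By the outcome, as a careful person would: the job done as asked, in the order asked, and still so for the second after the job is handed in, while the arm keeps its last pose, push and grip.
It also fails if it takes over 61 s, if anything falls off the work surface, if the arm or the gripper's body presses on something with over 40 N, if the wrist force passes 120 N, or if a joint passes its speed limit or range.

### The arm

A 6-joint arm with a two-finger parallel gripper is mounted at the origin on the work surface. World frame = base frame: x ahead of the robot, y to its left, z up, the work surface at z = 0. Lengths are in mm, angles in degrees, forces in N, time in s.
With the tool pointing down it reaches from about 300 to 850 mm from the base axis. Payload 4.2 kg.
Tool frame: the origin (TCP) lies at the very end of the fingers, on their centre line; the grasp point (between the pads) lies 19 mm behind it (hold_point_z is the z of the grasp point in the tool frame, in mm); z points along the fingers, y is the direction in which the jaws open and shut (so a half turn about z gives the same grasp; the last joint's range is limited). The gripper opens to 91 mm and grips with 3 to 60 N. Pads are 32 mm wide; open, the fingers measure 118 mm over their backs; the gripper's body (76 mm by 178 mm) begins 60 mm behind the grasp point.
Start: joints at [76.089, 18.312, 89.639, -0, 72.044, -1.146], TCP at [127.054, 560.803, 213.976] pointing down, gripper open.
Joint ranges: [-177.97, 177.97], [-48.28, 115.42], [12.27, 149.76], [-77.06, 257.06], [2.81, 150.46], [-146.56, 146.56]. Speed limits (degrees/s): [147.25, 147.25, 180, 180, 180, 180].

### API

Orientations are given as [roll, pitch, yaw] about the fixed x, y, z axes, in that order (R = Rz(yaw) Ry(pitch) Rx(roll)).
In Python, from workcell import state, grab_frame, job_done, hold_point_z gives the robot as it stands. The module is installed in compiled form; this text tells all that it offers.
- The arm moves only by the shell command python3 -m creep 'ROWS' [FORCE]. ROWS is JSON, a list of rows, each a list of 7 numbers: the closure, from 0 (fully open) to 1 (shut), then the shift along the tool's x, y, z in mm, then the turn, a rotation vector about the tool's x, y, z in degrees. A call has 1 to 5 rows; each row shifts and turns the commanded pose from where the row before left it, along the tool's axes as they then stand; what a row does not reach is not made up. A row lasts 1/8 s, in which the tool goes at most 62.5 mm and 10.7 degrees, less where a joint would pass 70% of its speed; a pose out of reach is approached as far as the arm can. A call is refused whole if a number of a shift passes 62.5 or a number of a turn 10.7, either way. A call with a gripper value outside its range is refused whole. The fingers move at their own pace and stop on an object; FORCE is the grip in N (left out, the last holds). Time passes only in rows, so rows that do not move let the fingers close. It gives the time, the measured TCP pose, the force and the opening at its end, in the units of the state.
- state(): the state, without advancing time (a new reading comes with each control period).
- grab_frame(name): name is "scene" or "top" or "wrist"; returns a dict with "frame" (480x640x3 uint8, red, green, blue), "fx", "fy", "cx", "cy" (pixels), "k1" (the pictures are not rectified: a ray, as slopes to the right and down, at radius r is drawn at 1 + k1 r^2 times it, then the intrinsics apply), "view" (4x4, takes a point from world to camera coordinates). Camera axes: x right, y down, z forward; pixel columns grow to the right and rows downward; lengths in mm; the calibration is good to about 2 mm. A picture is of the moment at which its call begins. There is no depth.
- job_done(): hands the job in, once; it reports no verdict.
The state is a dict: "time_s": time; "qpos": joint angles; "qvel": joint speeds; "effort": joint torques, N m; "ee_pos": TCP position; "ee_rot": TCP orientation; "force": force on the tool from outside, world axes, zero at the start; "torque": the same for the moment, N m; "gripper_width": finger opening in mm.
Only numpy, scipy, OpenCV 4.12 (cv2) and the standard library are available. Lean on these libraries where they do the work, as an engineer would, in place of code of your own. Each camera call takes 0.05 s, during which the arm holds its last target.

## Working session

There is one attempt and no reset: what is moved stays moved. The work goes in short steps, Python scripts to look and compute and a shell command to move; the robot and the scene stay as the last step left them, time stands still between calls to the robot, and variables do not carry over. Pictures are saved under pics/ and viewed, and the job is handed in when it is done.

```bash
mkdir -p pics; ls; cat > h.py <<'E'
import numpy as np, cv2
from workcell import state, grab_frame, job_done, hold_point_z
def snap(n,f):
    g=grab_frame(n); cv2.imwrite('pics/'+f+'.png',cv2.cvtColor(g['frame'],cv2.COLOR_RGB2BGR))
    np.savez('pics/'+f+'.npz',**{k:np.array(v) for k,v in g.items()}); return g
def load(f): return dict(np.load('pics/'+f+'.npz'))
def ray(g,u,v):
    K=np.array([[g['fx'],0,g['cx']],[0,g['fy'],g['cy']],[0,0,1]],float)
    p=cv2.undistortPoints(np.array([[[u,v]]],float),K,np.array([float(g['k1']),0,0,0,0]))[0,0]
    V=np.array(g['view'],float); R=V[:3,:3]; t=V[:3,3]
    d=R.T@np.array([p[0],p[1],1.]); return -R.T@t, d/np.linalg.norm(d)
def onz(g,u,v,z):
    c,d=ray(g,u,v); return c+d*(z-c[2])/d[2]
def two(g1,p1,g2,p2):
    c1,d1=ray(g1,*p1); c2,d2=ray(g2,*p2)
    s=np.linalg.lstsq(np.stack([d1,-d2],1),c2-c1,rcond=None)[0]
    a=c1+s[0]*d1;b=c2+s[1]*d2; return (a+b)/2,np.linalg.norm(a-b)
def proj(g,P):
    K=np.array([[g['fx'],0,g['cx']],[0,g['fy'],g['cy']],[0,0,1]],float);V=np.array(g['view'],float)
    q=cv2.projectPoints(np.array([P],float),cv2.Rodrigues(V[:3,:3])[0],V[:3,3],K,np.array([float(g['k1']),0,0,0,0]))[0]
    return q[0,0]
def world2tool(v):
    """world shift -> tool shift"""
    from scipy.spatial.transform import Rotation as Ro
    return Ro.from_euler('xyz',state()['ee_rot'],degrees=True).inv().apply(v)
E
python3 - <<'E'
from h import *
print(state(),hold_point_z)
for n in("scene","top","wrist"):
    g=snap(n,n+'0'); print(n,g['fx'],g['k1'],np.round(g['view'],3).tolist())
E
```

```text
pics
{'time_s': 0.0, 'qpos': array([ 7.60873867e+01,  1.83491598e+01,  8.97066358e+01,  5.13266008e-04,
        7.20429623e+01, -1.14644528e+00]), 'qvel': array([ 0.09592924, -0.00323261, -0.08413135,  0.09646008,  0.03313812,
       -0.00785711]), 'effort': array([-4.44560046e-04, -4.12471139e+01, -2.31980360e+01,  7.26084178e-02,
        4.57628758e-02, -1.62948372e-04]), 'ee_pos': array([126.93915846, 560.29407189, 213.14359387]), 'ee_rot': array([-1.79901272e+02, -2.46383041e-03,  1.67233671e+02]), 'force': array([ 0.13040192, -0.563275  ,  0.70951403]), 'torque': array([-0.04689711,  0.03882684,  0.01001522]), 'gripper_width': 91.01044601337028} -18.8
scene 444.11909164847924 -0.032958426340646815 [[-0.885, 0.465, 0.009, 526.766], [0.299, 0.585, -0.754, -67.637], [-0.356, -0.665, -0.657, 1194.758], [0.0, 0.0, 0.0, 1.0]]
top 500.9839988490672 -0.062359870759107205 [[0.007, -1.0, -0.003, -34.994], [-0.995, -0.006, -0.096, 575.639], [0.096, 0.004, -0.995, 1267.303], [0.0, 0.0, 0.0, 1.0]]
wrist 417.5933147768371 0.011684560922389613 [[0.221, 0.975, -0.002, -574.867], [0.933, -0.211, 0.29, -32.496], [0.283, -0.066, -0.957, 391.933], [0.0, 0.0, 0.0, 1.0]]
```

View pics/scene0.png

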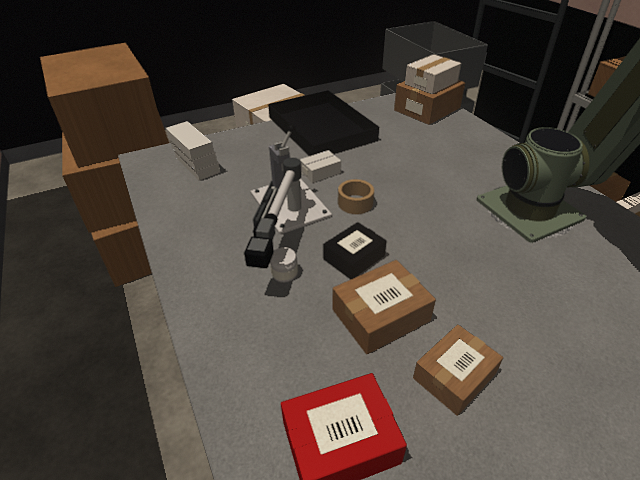

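View pics/top0.png

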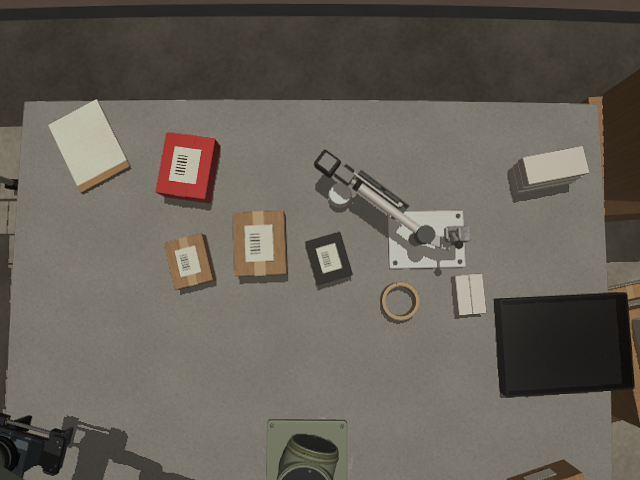

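View pics/wrist0.png

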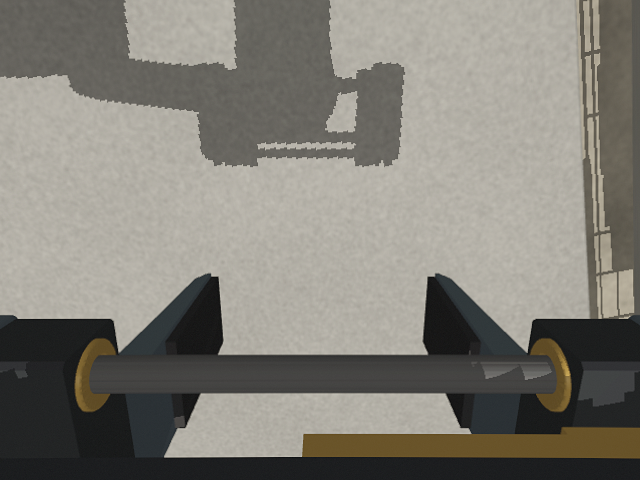

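```bash
python3 - <<'E'
from h import *
a=cv2.imread('pics/top0.png')[130:330,280:520]; b=cv2.imread('pics/scene0.png')[120:290,220:380]
cv2.imwrite('pics/c_top.png',cv2.resize(a,None,fx=3,fy=3,interpolation=cv2.INTER_CUBIC))
cv2.imwrite('pics/c_sc.png',cv2.resize(b,None,fx=3.5,fy=3.5,interpolation=cv2.INTER_CUBIC))
c=cv2.imread('pics/top0.png')[190:310,150:370]
cv2.imwrite('pics/c_lab.png',cv2.resize(c,None,fx=3,fy=3,interpolation=cv2.INTER_CUBIC))
E
```

```text
(no output)
```

View pics/c_top.png

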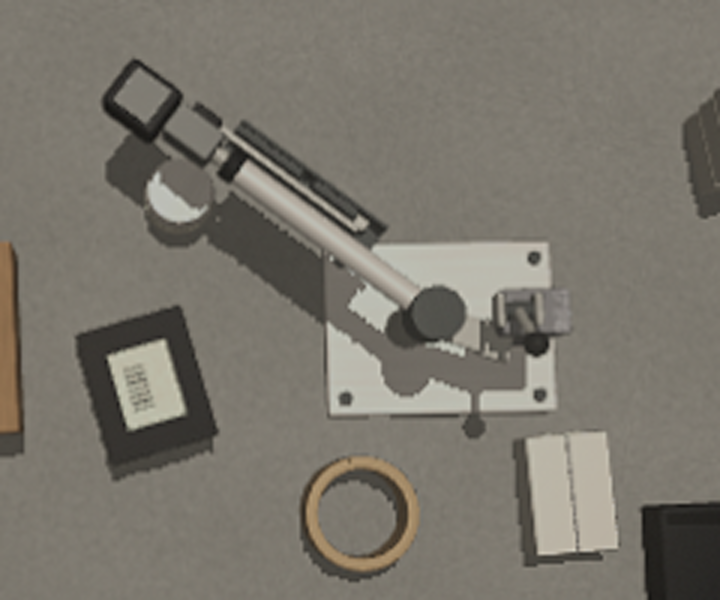

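View pics/c_sc.png

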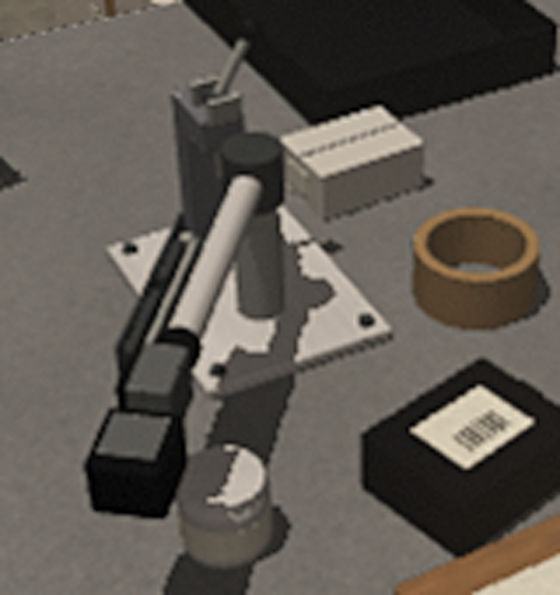

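View pics/c_lab.png

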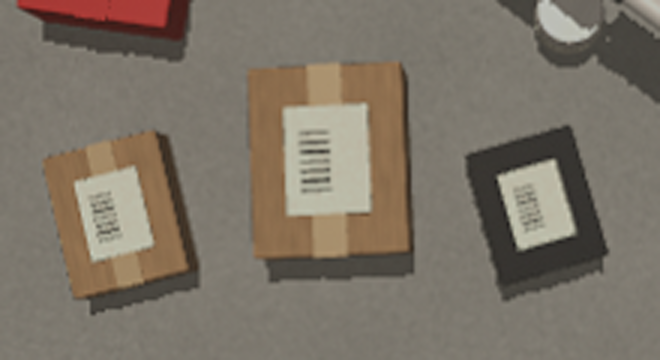

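```bash
python3 - <<'E'
from h import *
t=load('top0');s=load('scene0')
f=lambda x,y,z:np.round(onz(t,280+x/3,130+y/3,z),1)
print('knob',f(537,344,207)); print('pivot',f(438,313,170))
P=[f(325,243,12),f(548,241,12),f(555,411,12),f(330,415,12)]
for p in P: print('plate',p)
print('yaw y-edges',np.degrees(np.arctan2(*(P[1]-P[0])[:2])),np.degrees(np.arctan2(*(P[2]-P[3])[:2])))
print('grip',f(193,135,150)); print('reader', f(142,97,140))
print('label',np.round(onz(t,150+328/3,190+160/3,70),1))
print('tin',f(180,190,55),'roll',f(360,515,48),'box',f(572,492,45),'blk',f(147,390,50))
# two view knob
kn=f(537,344,207); print('knob in scene',proj(s,kn), ((proj(s,kn)-[220,120])*3.5))
print('pivot in scene',(proj(s,f(438,313,170))-[220,120])*3.5,(proj(s,f(142,97,140))-[220,120])*3.5,(proj(s,f(193,135,150))-[220,120])*3.5)
E
```

```text
knob [ 539.1 -342.4  207. ]
pivot [ 565.5 -276.5  170. ]
plate [ 642.1 -211.    12. ]
plate [ 645.4 -407.9   12. ]
plate [ 496. -411.   12.]
plate [ 491.6 -214.4   12. ]
yaw y-edges 179.03982543333368 178.71790767447192
grip [707.4 -88.9 150. ]
reader [740.2 -48.5 140. ]
label [550.1 119.5  70. ]
tin [680.5 -82.2  55. ] roll [ 406.8 -234.3   48. ] box [ 426.6 -414.8   45. ] blk [510.6 -55.   50. ]
knob in scene [290.2730146  127.67218275] [245.95555111  26.85263963]
pivot in scene [251.75465548 124.7345211 ] [131.75022954 434.72199046] [158.93312187 363.00488741]
```

```bash
python3 - <<'E'
from h import *
t=load('top0');s=load('scene0')
T=lambda x,y:(280+x/3,130+y/3); S=lambda x,y:(220+x/3.5,120+y/3.5)
for n,a,b in [('pivot',(438,313),(252,150)),('tin corner plate left',(330,415),(212,390)),('plate nearrobot -y? ',(555,411),(393,330)),('rdr',(142,97),(137,433)),('grip',(193,135),(163,372))]:
    print(n,two(t,T(*a),s,S(*b)))
E
python3 - <<'E'
from h import *
b=cv2.imread('pics/scene0.png')[110:190,255:325]
b=np.clip(b.astype(float)*2.5,0,255).astype('uint8')
cv2.imwrite('pics/c_k.png',cv2.resize(b,None,fx=8,fy=7,interpolation=cv2.INTER_CUBIC))
E
```

```text
pivot (array([ 566.38212536, -280.37279333,  148.14432051]), np.float64(2.811266846364455))
tin corner plate left (array([ 552.95773869, -249.7274629 ,  -56.22735178]), np.float64(128.98430769846013))
plate nearrobot -y?  (array([ 451.68923929, -410.49350166, -125.88324817]), np.float64(124.1709732599796))
rdr (array([738.60586607, -47.91804657, 141.41333509]), np.float64(2.7668327884762607))
grip (array([707.32277763, -88.42645132, 143.81594261]), np.float64(3.1356564994714686))
```

View pics/c_k.png

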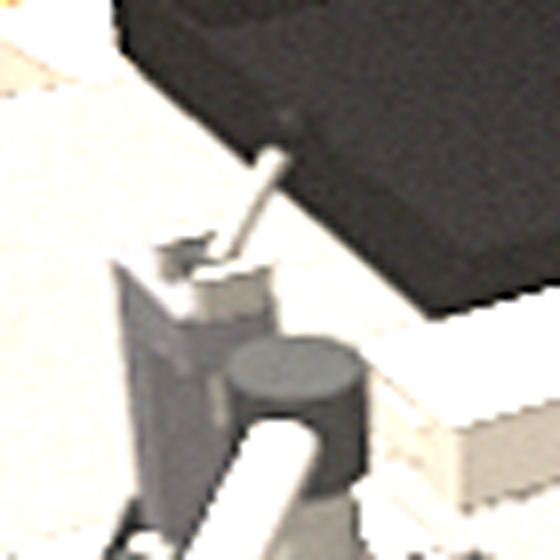

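Candidates: for the label, brown carton (259,243), small brown carton (189,261), black box (328,258), red box (188,167), all with white labels in the top view. By the description I choose the larger brown one at (259,243). For the knob, the black ball is at (459,245) and its shadow is at (438,271). The close crop confirms both choices. Knob ≈ (539,-342,207), pivot ≈ (566,-280), stand yaw ≈ 1–2°.

First I turn the tool to yaw ≈ 91 and shut the fingers while rising.

```bash
python3 -m creep '[[1,0,0,-8,0,0,10.6],[1,0,0,-8,0,0,10.6],[1,0,0,-8,0,0,10.6],[1,0,0,-8,0,0,10.6],[1,0,0,-8,0,0,10.6]]' 20; python3 -m creep '[[1,0,30,0,0,0,7.6],[1,0,30,0,0,0,7.6],[1,0,30,0,0,0,7.6],[1,-30,30,0,0,0,0],[1,-50,30,0,0,0,0]]'
```

```text
time_s: 0.78
ee_pos: [127.0, 560.6, 253.9]
ee_rot: [-180.0, 0.0, 113.9]
force: [0.2, 0.2, 0.2]
gripper_width: 44.5
time_s: 1.4
ee_pos: [275.7, 507.8, 252.8]
ee_rot: [-180.0, 0.0, 91.5]
force: [1.3, 0.4, -0.1]
gripper_width: 0.3
```

```bash
python3 -m creep '[[1,-60,18,0,0,0,0],[1,-60,18,0,0,0,0],[1,-60,18,0,0,0,0],[1,-60,18,0,0,0,0],[1,-60,18,0,0,0,0]]'; python3 -m creep '[[1,-60,18,0,0,0,0],[1,-60,18,0,0,0,0],[1,-60,18,0,0,0,0],[1,-60,10,0,0,0,0],[1,-60,10,0,0,0,0]]';  python3 -m creep '[[1,-60,0,0,0,0,0],[1,-60,0,0,0,0,0],[1,-60,0,0,0,0,0],[1,-40,0,0,0,0,0],[1,0,0,0,0,0,0]]'
```

```text
time_s: 2.02
ee_pos: [372.2, 209.0, 253.9]
ee_rot: [180.0, -0.0, 91.5]
force: [0.5, 0.4, 0.6]
gripper_width: 0.6
time_s: 2.65
ee_pos: [453.4, -88.7, 253.9]
ee_rot: [180.0, -0.0, 91.4]
force: [1.4, 0.4, -0.1]
gripper_width: 0.4
time_s: 3.28
ee_pos: [458.5, -309.0, 253.0]
ee_rot: [-179.9, -0.0, 91.2]
force: [0.0, -0.3, -0.3]
gripper_width: 0.2
```

```bash
python3 - <<'E'
from h import *
s=state(); print(s['ee_pos'],s['ee_rot'],s['qpos'].round(1))
print(world2tool(np.array([500,-342,196])-s['ee_pos']))
E
```

```text
[ 458.49507318 -308.98605841  252.97123484] [-1.79941063e+02 -2.49104023e-02  9.12220463e+01] [-35.2  15.1  88.6  -0.   76.4 -36.4]
[-33.91637904  40.84996056  56.91450469]
```

```bash
python3 -m creep '[[1,-17,10,20,0,0,0],[1,-17,10,20,0,0,0],[1,0,10,17,0,0,0],[1,0,10,0,0,0,0],[1,0,0,0,0,0,0]]'; python3 - <<'E'
from h import *
g=snap('top','t1');snap('scene','s1');snap('wrist','w1')
cv2.imwrite('pics/t1c.png',cv2.resize(cv2.imread('pics/t1.png')[180:330,360:540],None,fx=4,fy=4))
cv2.imwrite('pics/s1c.png',cv2.resize(cv2.imread('pics/s1.png')[60:220,220:380],None,fx=3.5,fy=3.5))
E
```

```text
time_s: 3.9
ee_pos: [500.8, -338.8, 197.5]
ee_rot: [179.9, 0.0, 91.5]
force: [-0.7, -1.3, 0.1]
gripper_width: 0.2
```

View pics/t1c.png

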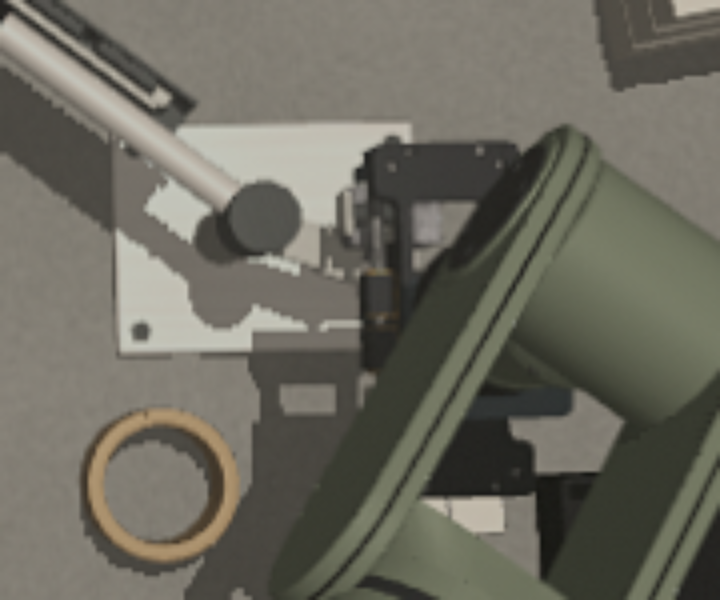

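View pics/w1.png

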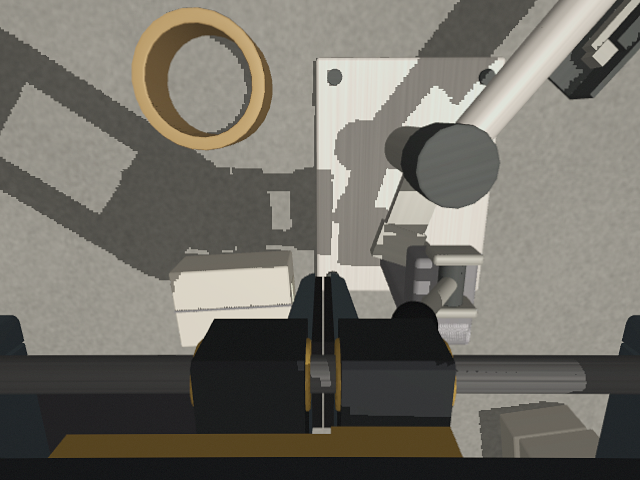

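View pics/s1c.png

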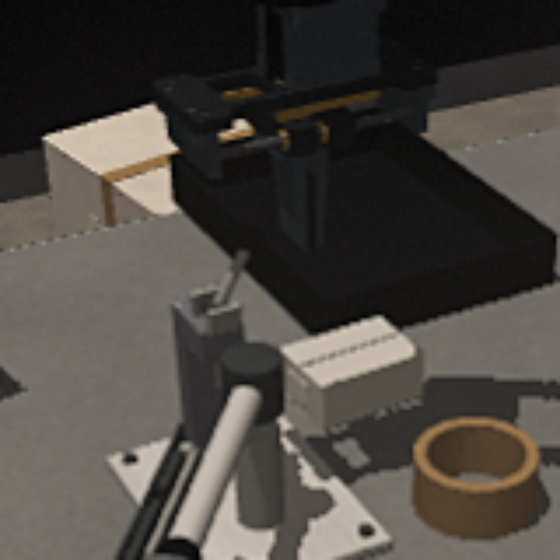

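```bash
python3 - <<'E'
from h import *
w=load('w1'); print(onz(w,415,324,207), proj(w,state()['ee_pos']))
E
python3 -m creep '[[1,-3,15,0,0,0,0],[1,0,10,0,0,0,0],[1,0,10,0,0,0,0],[1,0,10,0,0,0,0],[1,0,10,0,0,0,0]]'
```

```text
[ 539.5625486  -339.51907339  207.        ] [322.38352375 311.78852091]
time_s: 4.68
ee_pos: [554.7, -341.7, 197.8]
ee_rot: [-179.9, 0.0, 91.4]
force: [-3.6, -0.3, 3.1]
gripper_width: 0.0
```

```bash
python3 -m creep '[[1,0,8,0,0,0,0],[1,0,6,0,0,0,0],[1,0,0,0,0,0,0]]'; python3 -m creep '[[1,0,3,0,0,0,0],[1,0,0,0,0,0,0]]'; python3 - <<'E'
from h import *
snap('wrist','w2')
E
```

```text
time_s: 5.05
ee_pos: [569.6, -340.6, 196.2]
ee_rot: [180.0, -0.0, 91.5]
force: [0.2, -0.4, -0.7]
gripper_width: 0.9
time_s: 5.3
ee_pos: [571.6, -340.5, 196.3]
ee_rot: [-179.9, -0.1, 91.4]
force: [-1.3, 0.3, -1.2]
gripper_width: 0.2
```

View pics/w2.png

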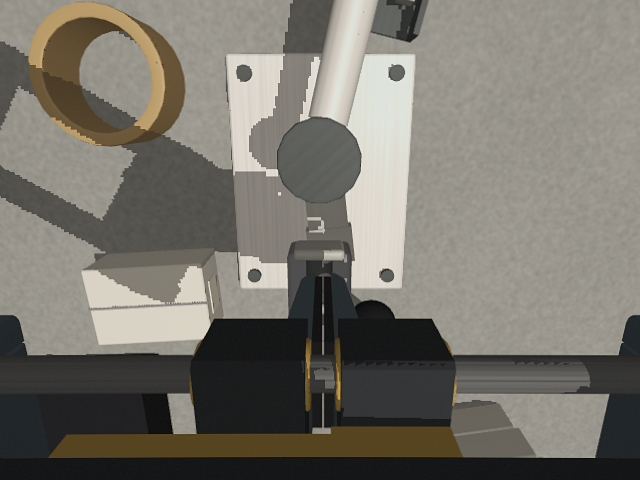

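```bash
python3 -m creep '[[1,0,2,0,0,0,0],[1,0,2,0,0,0,0],[1,0,0,0,0,0,0]]';python3 -m creep '[[1,0,2,0,0,0,0],[1,0,0,0,0,0,0]]'
```

```text
time_s: 5.72
ee_pos: [575.8, -340.7, 196.8]
ee_rot: [-180.0, -0.0, 91.4]
force: [-2.7, -0.1, -1.1]
gripper_width: 0.5
time_s: 5.98
ee_pos: [578.0, -340.6, 196.9]
ee_rot: [180.0, -0.0, 91.4]
force: [-1.4, -0.2, -1.5]
gripper_width: 0.2
```

```bash
python3 -m creep '[[1,0,2,0,0,0,0],[1,0,0,0,0,0,0]]'; python3 - <<'E'
from h import *
g=snap('wrist','w3'); I=g['frame'][230:370,280:440]
cv2.imwrite('pics/w3c.png',cv2.resize(cv2.cvtColor(I,cv2.COLOR_RGB2BGR),None,fx=5,fy=4))
E
```

```text
time_s: 6.22
ee_pos: [580.0, -340.6, 196.9]
ee_rot: [180.0, -0.0, 91.4]
force: [-1.9, 0.2, -2.1]
gripper_width: 0.6
```

View pics/w3c.png

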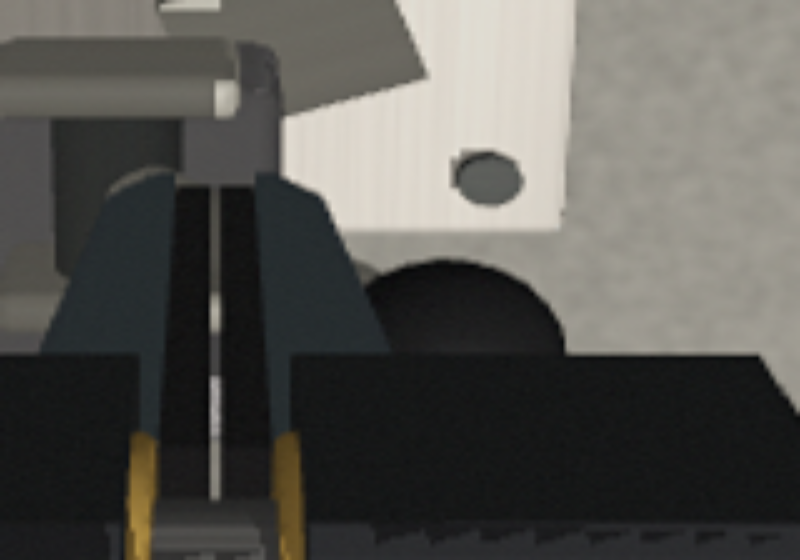

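View pics/w3.png

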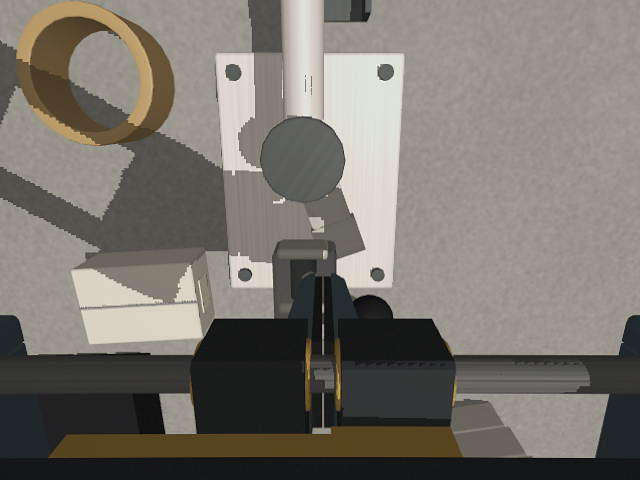

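```bash
python3 - <<'E'
from h import *
w=load('w3'); print(onz(w,370,316,207), onz(w,393,316,207),onz(w,370,295,207))
E
python3 -m creep '[[1,0,2,0,0,0,0],[1,0,0,0,0,0,0]]'; python3 -m creep '[[1,0,2,0,0,0,0],[1,0,0,0,0,0,0]]'
```

```text
[ 599.78742208 -337.22902766  207.        ] [ 609.49697803 -336.97488929  207.        ] [ 599.22789164 -327.6104448   207.        ]
time_s: 6.52
ee_pos: [580.5, -340.6, 196.9]
ee_rot: [-179.8, -0.0, 91.4]
force: [-6.1, -0.4, -0.7]
gripper_width: 0.3
time_s: 6.78
ee_pos: [580.7, -340.6, 196.8]
ee_rot: [-179.6, -0.0, 91.4]
force: [-9.3, -0.4, 1.6]
gripper_width: -0.0
```

```bash
python3 -m creep '[[1,0,-20,0,0,0,0],[1,0,0,-25,0,0,0],[1,0,0,-25,0,0,0],[1,0,30,0,0,0,0],[1,0,40,0,0,0,0]]'; python3 -m creep '[[1,0,13,0,0,0,0],[1,0,0,0,0,0,0]]'; python3 - <<'E'
from h import *
snap('wrist','w4');snap('scene','s4');snap('top','t4');print(state()['ee_pos'])
E
```

```text
time_s: 7.4
ee_pos: [635.5, -339.7, 249.1]
ee_rot: [179.7, 0.1, 91.4]
force: [-0.3, -1.1, 0.8]
gripper_width: 0.4
time_s: 7.65
ee_pos: [647.4, -338.7, 246.5]
ee_rot: [180.0, -0.0, 91.5]
force: [-0.7, -1.0, 0.0]
gripper_width: 0.4
[ 645.89240467 -339.12319559  247.27567354]
```

View pics/t4.png

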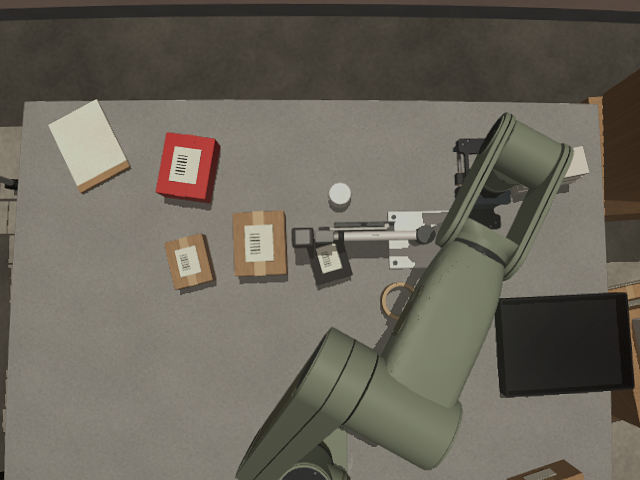

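View pics/w4.png

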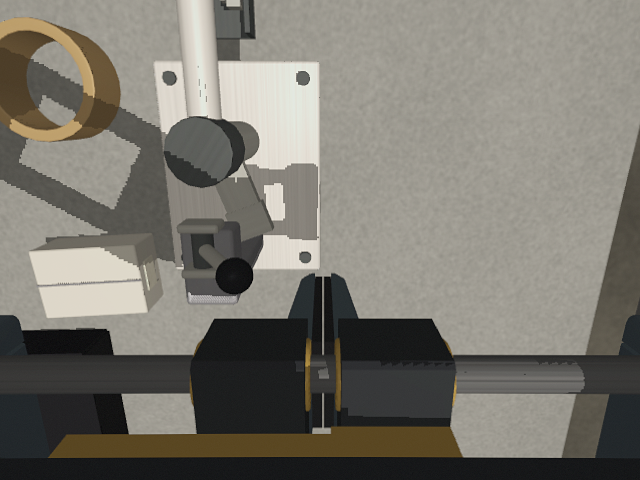

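```bash
python3 - <<'E'
from h import *
w=load('w4'); print(onz(w,234,275,207))
E
python3 -m creep '[[1,0,0,20,0,0,0],[1,0,0,20,0,0,0],[1,0,0,10,0,0,0],[1,0,0,0,0,0,0]]'
python3 -m creep '[[1,0,-8,0,0,0,0],[1,0,-8,0,0,0,0],[1,0,-8,0,0,0,0],[1,0,-8,0,0,0,0],[1,0,-8,0,0,0,0]]'; python3 -m creep '[[1,0,-8,0,0,0,0],[1,0,-8,0,0,0,0],[1,0,-8,0,0,0,0],[1,0,-8,0,0,0,0],[1,0,0,0,0,0,0]]'
```

```text
[ 599.66536108 -337.78747864  207.        ]
time_s: 8.3
ee_pos: [646.1, -339.0, 196.7]
ee_rot: [-179.9, -0.0, 91.4]
force: [1.1, -1.1, -0.0]
gripper_width: 0.8
time_s: 8.93
ee_pos: [610.6, -340.5, 200.6]
ee_rot: [179.3, 0.2, 91.4]
force: [6.1, 0.5, 6.8]
gripper_width: 0.9
time_s: 9.55
ee_pos: [573.1, -340.6, 196.1]
ee_rot: [-179.8, -0.1, 91.4]
force: [0.1, -0.7, -0.3]
gripper_width: 0.4
```

```bash
python3 -m creep '[[1,0,-6,0,0,0,0],[1,0,-4,0,0,0,0],[1,0,0,0,0,0,0]]'; python3 -m creep '[[1,0,-3,0,0,0,0],[1,0,0,0,0,0,0]]';python3 -m creep '[[1,0,-2,0,0,0,0],[1,0,0,0,0,0,0]]'
```

```text
time_s: 9.93
ee_pos: [564.1, -340.9, 196.7]
ee_rot: [-179.9, -0.0, 91.4]
force: [-0.2, -0.2, -0.3]
gripper_width: 0.1
time_s: 10.18
ee_pos: [561.7, -341.0, 196.9]
ee_rot: [-180.0, -0.0, 91.4]
force: [0.9, 0.0, -1.4]
gripper_width: 0.5
time_s: 10.42
ee_pos: [559.7, -341.1, 196.9]
ee_rot: [180.0, -0.0, 91.4]
force: [1.1, 0.7, -1.5]
gripper_width: 0.6
```

```bash
python3 -m creep '[[1,0,-2,0,0,0,0],[1,0,0,0,0,0,0]]'; python3 -m creep '[[1,0,-2,0,0,0,0],[1,0,0,0,0,0,0]]';python3 -m creep '[[1,0,-2,0,0,0,0],[1,0,0,0,0,0,0]]'
```

```text
time_s: 10.68
ee_pos: [558.7, -341.1, 196.9]
ee_rot: [179.9, 0.0, 91.4]
force: [5.7, 0.8, -3.3]
gripper_width: 0.5
time_s: 10.92
ee_pos: [558.5, -341.2, 197.0]
ee_rot: [179.7, 0.0, 91.4]
force: [8.7, 0.8, -4.1]
gripper_width: 0.3
time_s: 11.18
ee_pos: [558.4, -341.1, 197.0]
ee_rot: [179.4, 0.1, 91.4]
force: [12.6, 0.8, -6.8]
gripper_width: 0.3
```

```bash
python3 -m creep '[[1,0,20,0,0,0,0],[1,0,0,-30,0,0,0],[1,0,0,-30,0,0,0],[1,0,0,-30,0,0,0],[0.3,60,0,0,0,0,0]]'; python3 -m creep '[[0,60,0,0,0,0,0],[0,60,-6,0,0,0,0],[0,30,0,0,0,0,0],[0,0,0,0,0,0,0],[0,0,0,0,0,0,0]]'; python3 - <<'E'
from h import *
snap('wrist','w5');snap('scene','s5');snap('top','t5');print(state()['ee_pos'],state()['ee_rot'])
E
```

```text
time_s: 11.8
ee_pos: [572.3, -283.8, 289.1]
ee_rot: [179.9, 0.2, 91.2]
force: [0.2, 2.0, 0.3]
gripper_width: 7.9
time_s: 12.42
ee_pos: [562.1, -131.9, 287.0]
ee_rot: [-180.0, 0.1, 91.4]
force: [-0.1, 0.2, 0.5]
gripper_width: 57.9
[ 562.36615974 -132.2960184   286.73796277] [-1.79959595e+02  1.89466570e-02  9.13422000e+01]
```

View pics/w5.png

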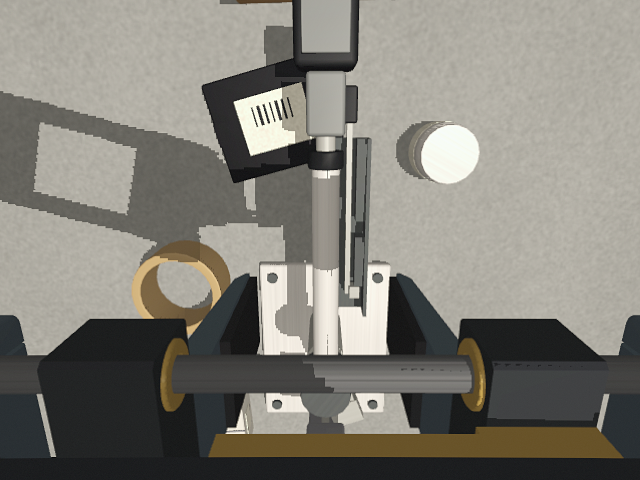

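View pics/s5.png

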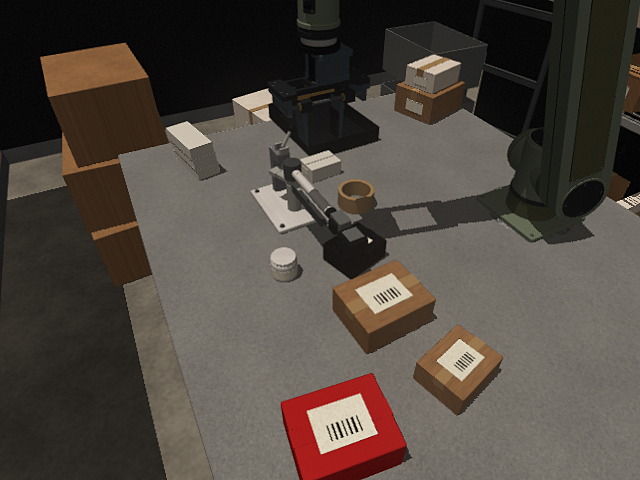

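View pics/t5.png

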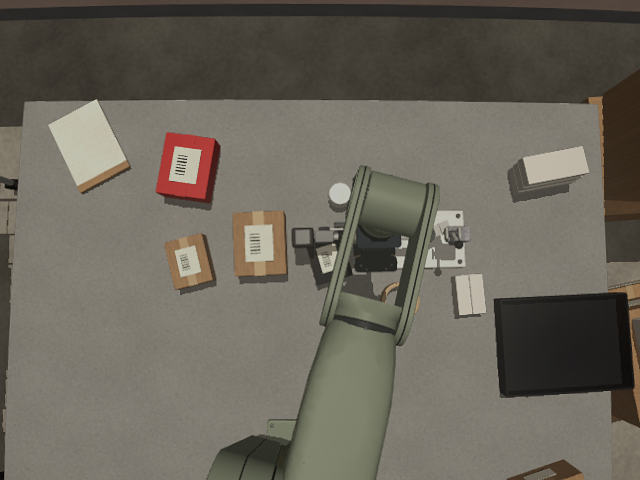

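```bash
python3 - <<'E'
from h import *
w=load('w5')
C=[onz(w,*p,150) for p in [(307,72),(344,71),(347,135),(309,137)]]
for c in C: print(c.round(1))
print('grip',np.mean(C,0), 'ax',np.degrees(np.arctan2(-(C[1]+C[0]-C[2]-C[3])[0],(C[1]+C[0]-C[2]-C[3])[1])))
print('btn outer', onz(w,357,104,140),'rail end',[onz(w,365,138,z).round(1) for z in(110,130,150)],[onz(w,345,138,z).round(1) for z in (110,130,150)])
print('boom tube',onz(w,325,260,150))
I=cv2.imread('pics/w5.png')[0:200,260:420]; cv2.imwrite('pics/w5c.png',cv2.resize(I,None,fx=3,fy=3))
E
```

```text
[548.4 -19.8 150. ]
[573.6 -18.6 150. ]
[577.4 -60.7 150. ]
[550.4 -62.7 150. ]
grip [562.47407176 -40.45193274 150.        ] ax 3.9489530160261315
btn outer [584.28597247 -39.33815294 140.        ] rail end [array([594.3, -64.2, 110. ]), array([592.3, -63.3, 130. ]), array([590.4, -62.4, 150. ])] [array([578.2, -64.6, 110. ]), array([577.2, -63.7, 130. ]), array([576.1, -62.8, 150. ])]
boom tube [ 564.32049035 -155.16737231  150.        ]
```

View pics/w5c.png

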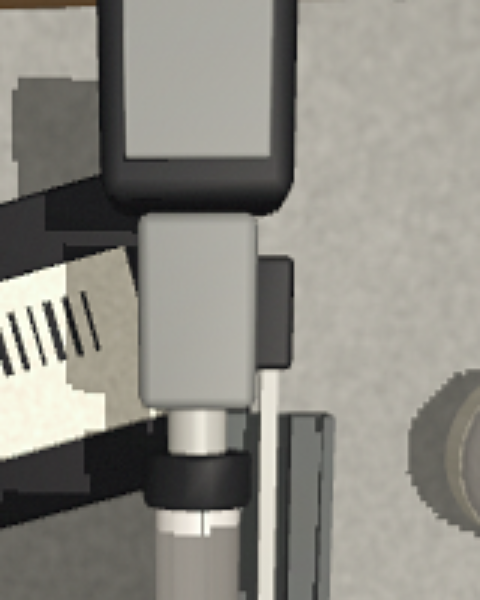

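```bash
python3 - <<'E'
from h import *
print(world2tool(np.array([563.5,-39,111])-state()['ee_pos']))
E
python3 -m creep '[[0,50,2,0,0,0,0],[0,43,1,0,0,0,0],[0,0,0,40,0,0,0],[0,0,0,40,0,0,0],[0,0,0,0,0,0,0]]'
```

```text
[ 93.30197011   3.44277294 175.70473496]
time_s: 13.2
ee_pos: [561.2, -38.5, 204.0]
ee_rot: [-179.6, -0.0, 91.4]
force: [-0.3, 0.4, 0.4]
gripper_width: 91.3
```

```bash
python3 -m creep '[[0,0,1,30,0,0,0],[0,0,1,30,0,0,0],[0,0,0,20,0,0,0],[0,0,0,14,0,0,0],[0,0,0,0,0,0,0]]'; python3 - <<'E'
from h import *
snap('wrist','w6');snap('scene','s6');print(state()['ee_pos'],state()['ee_rot'])
I=cv2.imread('pics/s6.png')[170:310,230:400]; cv2.imwrite('pics/s6c.png',cv2.resize(I,None,fx=4,fy=4))
E
```

```text
time_s: 13.82
ee_pos: [565.5, -38.3, 113.1]
ee_rot: [-180.0, -0.0, 91.4]
force: [-0.0, -0.6, 0.5]
gripper_width: 91.3
[566.16273918 -38.15860875 114.10884441] [1.79877242e+02 9.36176667e-03 9.14161920e+01]
```

View pics/w6.png

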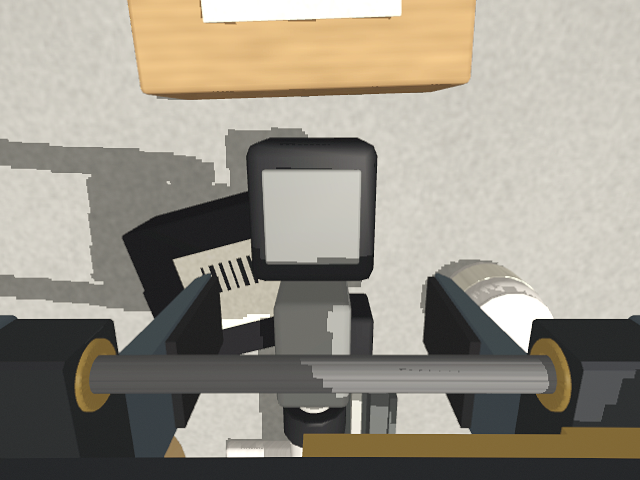

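View pics/s6c.png

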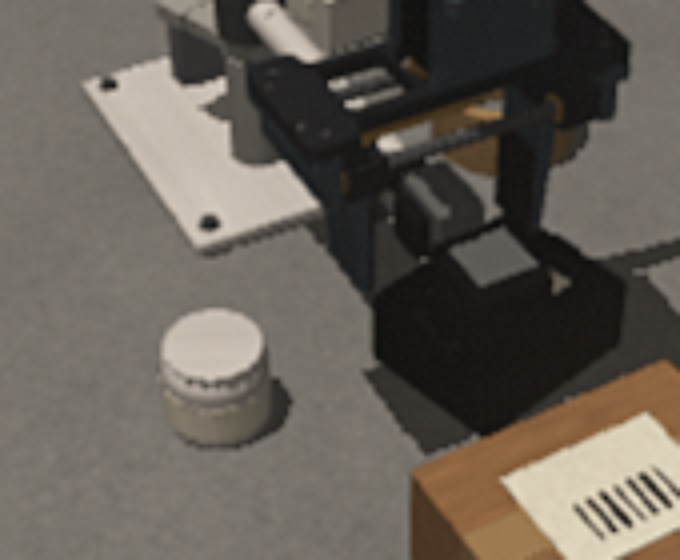

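```bash
python3 -m creep '[[0.3,0,-3,2,0,0,0],[0.5,0,0,0,0,0,0],[0.55,0,0,0,0,0,0],[0.55,0,0,0,0,0,0]]' 25;  python3 - <<'E'
from h import *
snap('wrist','w7');print(state()['ee_pos'],state()['gripper_width'])
E
```

```text
time_s: 14.42
ee_pos: [562.3, -37.9, 111.1]
ee_rot: [180.0, -0.0, 91.4]
force: [-0.6, 0.5, -0.7]
gripper_width: 54.0
[562.28180313 -37.91632316 111.02570411] 50.125363665786224
```

View pics/w7.png

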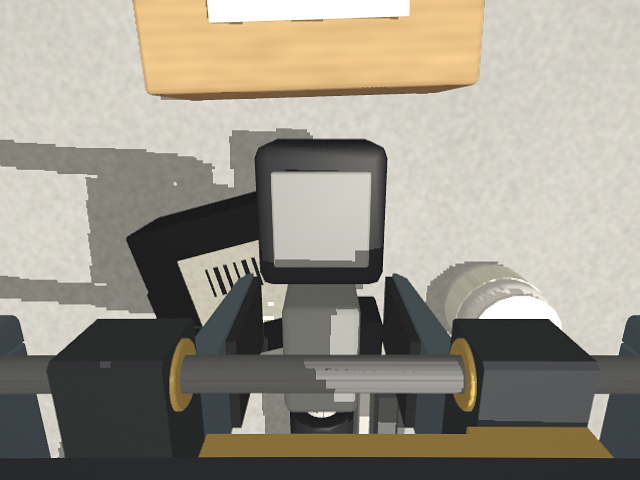

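```bash
python3 -m creep '[[1,0,0,0,0,0,0],[1,0,0,0,0,0,0],[1,0,0,0,0,0,0],[1,0,0,0,0,0,0]]' 35;  python3 - <<'E'
from h import *
snap('wrist','w8');print(state()['ee_pos'],state()['gripper_width'],state()['force'])
E
```

```text
time_s: 14.98
ee_pos: [562.3, -37.9, 111.0]
ee_rot: [180.0, -0.0, 91.5]
force: [0.8, 0.4, -1.3]
gripper_width: 29.6
[562.33963478 -37.84728596 110.97542959] 29.70126285470267 [ 2.66348478  0.24269931 -0.91071927]
```

View pics/w8.png

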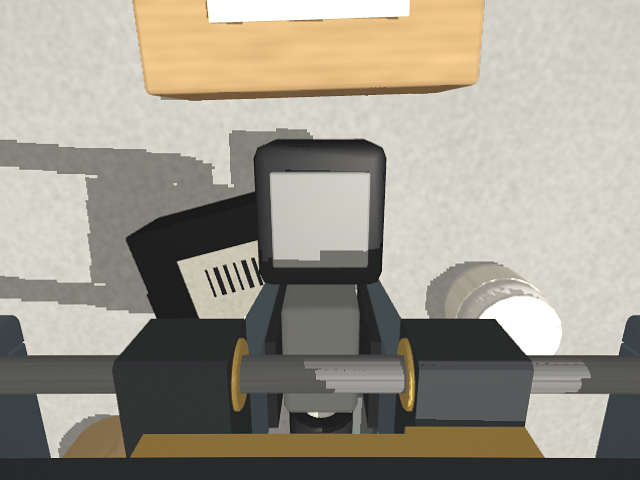

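Width is 29.7 mm, so the button is fully in. Next I pull straight out along tool x.

```bash
python3 -m creep '[[1,4,0,0,0,0,0],[1,6,0,0,0,0,0],[1,6,0,0,0,0,0],[1,6,0,0,0,0,0],[1,0,0,0,0,0,0]]';python3 -m creep '[[1,6,0,0,0,0,0],[1,8,0,0,0,0,0],[1,8,0,0,0,0,0],[1,8,0,0,0,0,0],[1,0,0,0,0,0,0]]'
```

```text
time_s: 15.65
ee_pos: [561.7, -16.0, 110.9]
ee_rot: [180.0, 0.0, 91.5]
force: [2.4, -2.4, -1.7]
gripper_width: 29.3
time_s: 16.27
ee_pos: [560.9, 14.0, 110.9]
ee_rot: [-180.0, 0.0, 91.5]
force: [1.7, -3.4, -1.3]
gripper_width: 29.5
```

```bash
python3 -m creep '[[1,8,0,0,0,0,0],[1,8,0,0,0,0,0],[1,8,0,0,0,0,0],[1,8,0,0,0,0,0],[1,0,0,0,0,0,0]]';python3 -m creep '[[1,8,0,0,0,0,0],[1,8,0,0,0,0,0],[1,6,0,0,0,0,0],[1,0,0,0,0,0,0]]';python3 - <<'E'
from h import *
snap('wrist','w9');print(state()['ee_pos'],state()['gripper_width'],state()['force'])
E
```

```text
time_s: 16.9
ee_pos: [560.0, 45.8, 110.9]
ee_rot: [-180.0, 0.0, 91.5]
force: [2.1, -2.1, -1.7]
gripper_width: 29.4
time_s: 17.4
ee_pos: [559.4, 67.7, 110.9]
ee_rot: [-180.0, 0.0, 91.4]
force: [1.9, -3.7, -1.6]
gripper_width: 29.7
[559.43935305  67.6528971  110.91746744] 29.68327842796833 [ 2.04097799 -4.00918261 -0.46939552]
```

View pics/w9.png

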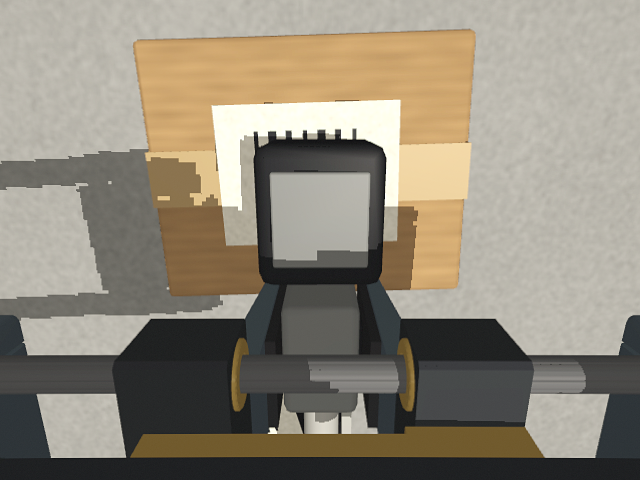

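```bash
python3 -m creep '[[1,2,0,0,0,0,0],[1,2,0,0,0,0,0],[1,0,0,0,0,0,0]]';python3 -m creep '[[1,1,0,0,0,0,0],[1,0,0,0,0,0,0]]';python3 -m creep '[[1,1,0,0,0,0,0],[1,0,0,0,0,0,0]]'
```

```text
time_s: 17.82
ee_pos: [559.4, 71.4, 110.9]
ee_rot: [-180.0, 0.0, 91.4]
force: [1.3, -3.9, -1.8]
gripper_width: 29.9
time_s: 18.08
ee_pos: [559.3, 72.2, 110.9]
ee_rot: [-180.0, 0.1, 91.4]
force: [2.8, -5.7, -1.8]
gripper_width: 29.7
time_s: 18.32
ee_pos: [559.3, 72.2, 110.9]
ee_rot: [-180.0, 0.2, 91.5]
force: [2.1, -8.7, -0.5]
gripper_width: 29.7
```

```bash
python3 -m creep '[[1,1,0,0,0,0,0],[1,0,0,0,0,0,0],[1,0,0,0,0,0,0]]'; python3 - <<'E'
from h import *
snap('wrist','w10');snap('scene','s10');snap('top','t10');s=state();print(s['ee_pos'],s['gripper_width'],s['force'])
I=cv2.imread('pics/t10.png')[180:330,150:490]; cv2.imwrite('pics/t10c.png',cv2.resize(I,None,fx=2.3,fy=2.3))
I=cv2.imread('pics/s10.png')[110:350,230:450]; cv2.imwrite('pics/s10c.png',cv2.resize(I,None,fx=2.5,fy=2.5))
w=load('w10'); 
C=[onz(w,*p,70) for p in [(212,104),(400,98)]]; print(C)
t=load('top0')
# label contour centre in initial top view
im=t['frame'].astype(int); m=((im.min(2)>150)&(im.max(2)-im.min(2)<45)).astype('uint8'); m[:, :235]=0; m[:,290:]=0; m[:200]=0;m[290:]=0
m=cv2.morphologyEx(m,cv2.MORPH_CLOSE,np.ones((9,9)))
c=max(cv2.findContours(m,0,2)[0],key=cv2.contourArea); r=cv2.minAreaRect(c); print(r, onz(t,*r[0],70))
R=[(270,172),(370,172),(368,267),(273,268)]
print('reader top centre',np.mean([onz(w,*p,140) for p in R],0))
E
```

```text
time_s: 18.7
ee_pos: [559.3, 72.2, 110.9]
ee_rot: [-180.0, 0.3, 91.5]
force: [1.2, -12.4, -1.0]
gripper_width: 29.6
[559.29347037  72.22201594 110.8661917 ] 29.5048556057114 [  1.67903297 -11.71127001  -0.33625804]
[array([504.01239378, 159.78391403,  70.        ]), array([593.5742475 , 164.84337345,  70.        ])]
((258.5, 242.5), (35.0, 27.0), 90.0) [552.13798579 121.66427497  70.        ]
reader top centre [557.11395101 121.00906895 140.        ]
```

View pics/t10c.png

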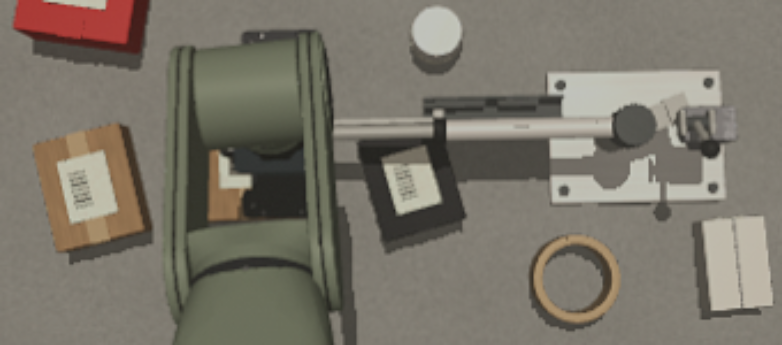

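View pics/s10c.png

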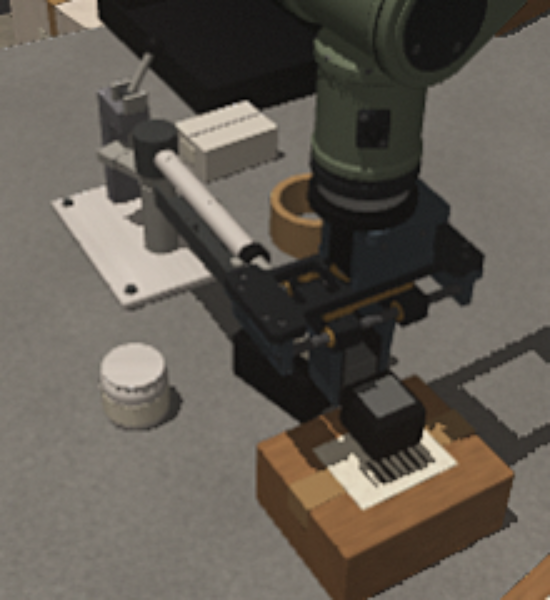

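View pics/w10.png

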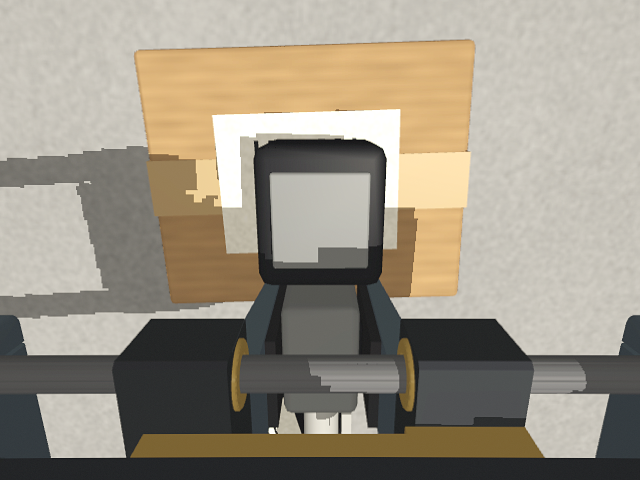

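```bash
python3 -m creep '[[1,0,-1,0,0,0,0],[1,0,-1,0,0,0,0],[1,0,0,0,0,0,0]]'
```

```text
time_s: 19.23
ee_pos: [558.3, 72.2, 111.0]
ee_rot: [179.9, 0.3, 91.5]
force: [5.1, -10.9, -1.8]
gripper_width: 29.9
```

```bash
python3 -m creep '[[1,0,1,0,0,0,0],[1,0,0,0,0,0,0],[1,0,0,0,0,0,0],[1,0,0,0,0,0,0]]'; python3 - <<'E'
from h import *
s=state();print(s['ee_pos'],s['gripper_width'],s['force'],s['qvel'].round(2))
a=load('top0'); snap('top','t11'); b=load('t11')
for n,(x0,y0,x1,y1) in dict(roll=(378,278,422,324),box=(450,270,490,320),lever=(440,222,475,252)).items():
    print(n,np.abs(a['frame'][y0:y1,x0:x1].astype(int)-b['frame'][y0:y1,x0:x1]).mean())
def tin(g,y0,y1,x0,x1):
    m=(g['frame'][y0:y1,x0:x1].min(2)>175).astype('uint8');c=max(cv2.findContours(m,0,2)[0],key=cv2.contourArea);return cv2.minEnclosingCircle(c)
print(tin(load('t5'),175,215,320,365),tin(b,175,215,320,365))
x=np.hstack([g['frame'][215:260,400:490] for g in (a,b)]); cv2.imwrite('pics/lev.png',cv2.resize(x[:,:,::-1],None,fx=4,fy=4))
E
```

```text
time_s: 19.73
ee_pos: [558.8, 72.1, 110.9]
ee_rot: [180.0, 0.3, 91.5]
force: [3.5, -12.2, -1.9]
gripper_width: 29.7
[558.7883689   72.14725087 110.92758106] 29.73593048428152 [  3.47377111 -12.24074379  -1.93647006] [-0.02  0.01  0.   -0.1  -0.04  0.01]
roll 3.34766139657444
box 3.901
lever 9.678095238095239
((19.459016799926758, 17.868852615356445), 9.963888168334961) ((19.5, 17.91666603088379), 9.987939834594727)
```

View pics/lev.png

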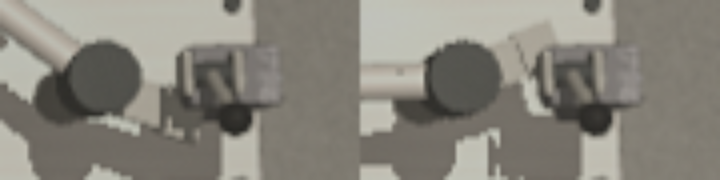

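The lever knob is at the same pixel as in its original arrested position. The roll, box and tin haven't moved, and the telescope is against its last stop with the button in.

```bash
python3 -c "
from workcell import *
print(job_done())"
```

```text
the job is handed in; nothing more can be done
None
```

The job is done and handed in, finished at about 20 s with the arm still holding the telescope out at its second stop.

- **Lever and boom:** I pushed the arrest lever with shut fingers to its released stop and the boom swung out by itself. I then pushed the lever back until it met its home stop. In the last top view the knob sits at the same pixels as when it was first arrested.
- **Button and telescope:** I pinched the grip block at 35 N. The opening read 29.7 mm, so the button was fully in, and I pulled straight out 110 mm. At the end stop the position no longer changed and the pull force rose to about 12 N, well above the return spring.
- **Reader and label:** The reader is over the label of the larger brown carton. In my measurements it lies about 5–8 mm to one side of the label's centre across the boom (along world x), which the boom's play did not let me reduce. Along the boom it is within about 2 mm.
- **Other objects:** The tin stayed within 0.1 pixel. The roll and white box showed no visible change in the top view.

While I pushed the lever back, the fingertips were briefly lifted about 4 mm, with about 7 N upward on the tool; the lever still reached home.

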